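Park a spring plunger under its sliding keeper

TASK

The spring clamp block on the bench must be parked for loading: press its oblong plunger down until you feel it bottom on the rubber buffer inside, then, still holding it down with the fingertips, push the keeper by its bridge all the way across to its end stop, and let go so that the keeper alone traps the plunger. Do it gently, with no more than about 20 N on the plunger or on the keeper, and leave the screw tub, the tape measure and the screwdriver beside it where they are.

Things in the scene. Friction and masses are not known exactly. Their poses are not given: they have to be found in the camera images.
- clamp_block: Spring clamp block fixed to the bench: dark base plate 136 x 92 x 8 mm under a grey aluminium housing. Origin: centre of the underside, on the bench. Its x axis is the way the keeper slides to close; y lies across the keeper; z up. Its position and turn about the vertical differ each time.
- housing: Aluminium housing 104 x 72 mm on the base plate, edges 35 to 42 mm above the bench; same origin and axes as the block. A rubber buffer hidden in it stops the plunger, set differently in every unit: met after 13 to 22 mm of travel, not visible. From there the force rises 7 N per mm, and after 4 mm more it is rigid. Bottomed: the buffer carries 2 N or more (in all 10 to 13 N).
- plunger_top (a point): Centre of the flat top of the plunger's steel head, 46 mm above the bench when up; it moves straight down. The head is oblong, 63 mm along the block's x (from -23 to +40 mm of the block's origin), 36 mm along y, 10 mm thick, in a pocket of 69 x 38 mm. It may be pressed anywhere on top.
- plunger (a joint): How far the plunger is pressed down, m: 0 up. Its spring pushes back with 3 N at 0 and 0.35 N more per mm (10.7 N at 22 mm) and lifts it when let go. Where it bottoms is not known beforehand (see housing).
- keeper_window (a point): Centre of the keeper's window, at its plate's top face, 41 mm above the bench; at keeper value 0 it is 7 mm to the -x side of the block's origin. The keeper is a flat steel frame, 36 to 41 mm above the bench, that slides on the housing. The window, 44 mm along x and 46 mm along y, shows the plunger; shut fingers reach through it onto the plunger.
- bridge (a point): Middle of the inner (-x) face of the keeper's upright bridge, 22 mm to the +x side of the window's centre, 55.5 mm above the bench. The bridge spans the keeper, 64 mm wide, 8 mm thick, from 50 to 61 mm above the bench, clear over the plunger. Fingers standing in the window push the keeper by this face.
- lip (a point): Middle of the lower edge of the keeper's lip, 36 mm above the bench, 22 mm to the -x side of the window's centre. The lip is the frame's 18 mm wide end that comes over the -x end of the plunger's head. It passes over only while the plunger is pressed down more than 10 mm; otherwise it strikes the head's end.
- keeper (a joint): How far the keeper has been slid along the block's +x, m: 0 open, 0.022 fully across at a rigid end stop. It starts between 0 and 0.004, slides with about 1.5 N of friction and stays where left. Fully across, its lip overlaps the head by about 16 mm and holds the released plunger at 10 mm.
- screw_tub: Round light-grey tub 65 mm across, 46 mm high, loose beside the -x end of the block; to be left alone. Origin: centre of the underside.
- tape_measure: Black tape measure 64 x 83 x 36 mm, loose beside the +x end of the block; to be left alone. Origin: centre of the underside.
- screwdriver_2: Blue-handled screwdriver 183 mm long, 26 mm thick, lying loose beyond the block (its -y side), roughly along the block's x; to be left alone. Origin: underside centre.
Mind the look-alikes: they are no part of the job. What is shaped like the clamp_block but purple is not meant.

How it is judged:
By the outcome, as a careful person would: the job done as asked, in the order asked, and still so for the second after the job is handed in, with the robot touching nothing.
It also fails if it takes over 69 s, if anything falls off the work surface, if the arm or the gripper's body presses on something with over 40 N, if the wrist force passes 120 N, or if a joint passes its speed limit or range.

ROBOT

A 7-joint arm with a two-finger parallel gripper is mounted at the origin on a cart in front of the work surface, level with it; the furniture and walls round the work are solid. World frame = base frame: x ahead of the robot, y to its left, z up, the work surface at z = 0. Lengths are in m, angles in rad, forces in N, time in s.
With the tool pointing down it reaches from about 0.4 to 0.85 m from the base axis. Payload 4.4 kg.
Tool frame: the origin (TCP) lies between the finger pads; the fingertips stand 19 mm ahead of it and the grasp point (between the pads) is the TCP; z points along the fingers, y is the line along which they close (so a half turn about z gives the same grasp; the last joint's range is limited). The gripper opens to 94 mm and grips with 3 to 60 N. Pads are 16 mm wide; open, the fingers measure 119 mm over their backs; the gripper's body (75 mm by 177 mm) begins 78 mm behind the grasp point.
Start: joints at [-1.294, 0.628, 0.038, 1.517, -0.027, 0.996, -0.02], TCP at [0.218, 0.612, 0.224] pointing down, gripper open.
Joint ranges: [-3.06, 3.06], [-0.37, 2.12], [-1.25, 1.32], [0.18, 2.47], [-1.1, 4.24], [0.23, 1.98], [-2.94, 2.94]. Speed limits (rad/s): [2.57, 2.57, 3.14, 3.14, 3.14, 3.14, 3.14].

INTERFACE

Orientations are given as a unit quaternion [x, y, z, w].
In Python, from station import bot gives the robot as it stands.
- The arm moves only by the shell command python3 -m crank 'ROWS' [OPENING] [FORCE]. ROWS is a JSON object whose key "offsets" holds a list of rows, 1 to 5 of them, each of 6 numbers: dx, dy, dz in a scale on which 1.0 is 0.4 m, then a rotation vector rx, ry, rz in shares of pi/2 rad (1.0 is pi/2 rad); each row is the pose to reach, as a shift and turn from the pose commanded when the command began, along the tool's axes at that moment; what a row does not reach only later rows make up. A row lasts 1/8 s, in which the tool goes at most 0.0625 m and 0.188 rad, less where a joint would pass 70% of its speed; a pose out of reach is approached as far as the arm can. OPENING is the opening from 0.0 (shut) to 1.0 (fully open), set as the command begins (- or left out keeps the last). The fingers move at their own pace and stop on an object; FORCE is the grip in N (left out, the last holds). Time passes only in rows, so rows that do not move let the fingers close. It prints the time, the measured TCP pose, the force, the opening and the grip force at its end. No shift or turn number may pass 1 either way. Input that does not fit is refused with a message, and nothing moves.
- bot.state(): the state, without advancing time (a new reading comes with each control period).
- bot.capture(name): name is "scene" or "top" or "wrist"; returns a dict with "image" (480x640x3 uint8, red, green, blue), "fx", "fy", "cx", "cy" (pixels), "pose" (4x4, takes a point from camera to world coordinates); the wrist camera has in their place "T_tool_cam" (4x4, takes a point from camera to tool coordinates, whose origin is the TCP and whose axes are the flange's). Camera axes: x right, y down, z forward; pixel columns grow to the right and rows downward; lengths in m; the calibration is good to about 2 mm. A picture is of the moment at which its call begins: read the wrist's pose just before it. There is no depth.
- bot.close_job(): hands the job in; it is judged then, once.
The state is a dict: "t": time; "joints": joint angles; "qvel": joint speeds; "joint_efforts": joint torques, N m; "position": TCP position; "eef_rot": TCP orientation; "contact_force": force on the tool from outside, world axes, zero at the start; "moment": the same for the moment, N m; "finger_gap": opening from 0.0 (shut) to 1.0 (fully open); "grip_force": force on a finger pad.
Only numpy, scipy, OpenCV 4.12 (cv2) and the standard library are available. Lean on these libraries where they do the work, as an engineer would, in place of code of your own. Each camera call takes 0.05 s, during which the arm holds its last target. There are 200 camera calls.

## Working session

There is one attempt and no reset: what is moved stays moved. The work goes in short steps, Python scripts to look and compute and a shell command to move; the robot and the scene stay as the last step left them, time stands still between calls to the robot, and variables do not carry over. Pictures are saved under pics/ and viewed, at most 10 in all, crops included, and the job is handed in when it is done.

```bash
ls; mkdir -p pics; python3 - <<'E'
from station import bot
import cv2,numpy as np
np.set_printoptions(precision=4,suppress=True)
s=bot.state();print(s)
for n in("scene","top"):
    c=bot.capture(n);cv2.imwrite(f"pics/{n}0.png",c["image"][:,:,::-1]);print(n,c["fx"],c["fy"],c["cx"],c["cy"]);print(c["pose"])
c=bot.capture("wrist");print(c["T_tool_cam"],c["fx"],c["cx"],c["cy"])
E
```

```text
pics
{'t': 0.0, 'joints': array([-1.2938,  0.6293,  0.0384,  1.5183, -0.027 ,  0.9963, -0.02  ]), 'qvel': array([-0.0001, -0.0005,  0.0007, -0.001 , -0.0026, -0.0018, -0.0003]), 'joint_efforts': array([ -0.0002, -54.972 ,   1.1435, -18.6641,  -0.0522,   0.0236,
         0.0002]), 'position': array([0.2182, 0.6116, 0.2236]), 'eef_rot': array([ 0.1706,  0.9853, -0.0009, -0.0002]), 'contact_force': array([-0.7489,  0.7072, -0.1032]), 'moment': array([-0.0076,  0.0068,  0.0541]), 'grip_force': 0.0, 'finger_gap': 0.9992460637642707}
scene 594.622407216819 594.622407216819 319.14326165530275 236.93663307146494
[[ 0.9192 -0.2189  0.3275  0.2073]
 [-0.3939 -0.5172  0.7599 -0.6616]
 [ 0.003  -0.8274 -0.5616  0.6724]
 [ 0.      0.      0.      1.    ]]
top 567.0945399811244 567.0945399811244 320.0600466146133 234.13863888166728
[[-0.0109 -0.9804  0.1967  0.3692]
 [-0.9997  0.0066 -0.0225  0.1342]
 [ 0.0207 -0.1969 -0.9802  0.9947]
 [ 0.      0.      0.      1.    ]]
[[ 0.0006 -0.9677 -0.252   0.0731]
 [ 1.      0.0006  0.0002 -0.0007]
 [ 0.     -0.252   0.9677 -0.1602]
 [ 0.      0.      0.      1.    ]] 423.89737109752315 318.91343513678714 230.6836860668252
```

View pics/top0.png

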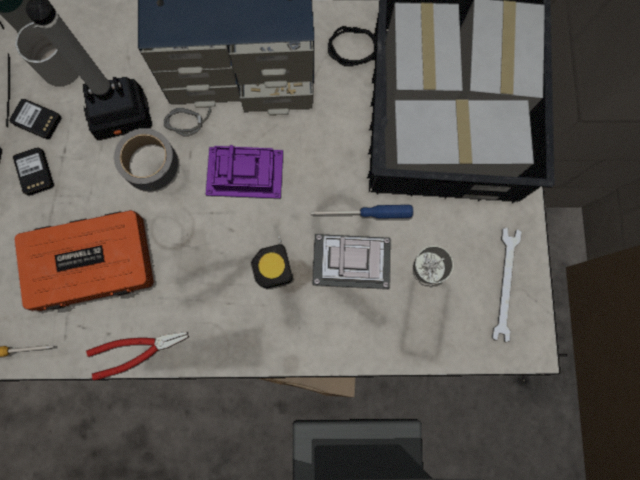

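View pics/scene0.png

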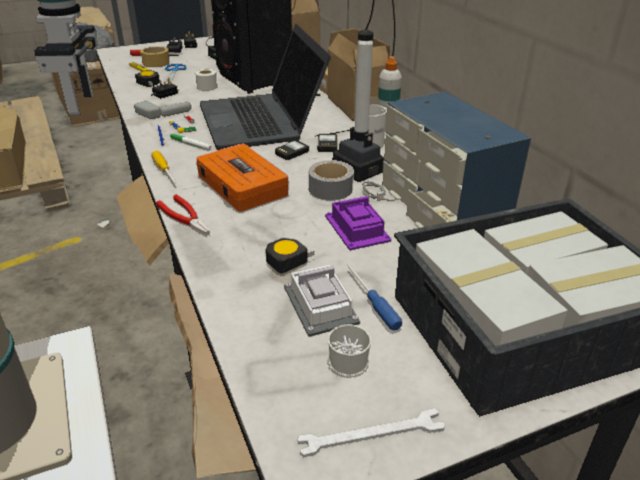

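Candidates: the grey block at top (352,261), beside the tub (433,265) and tape (271,266), with the screwdriver (365,212) beyond it, and the purple look-alike at top (244,172). The grey one fits, since its +x end faces the tape and purple is excluded. I'll confirm in a crop.

```bash
python3 - <<'E'
import cv2,numpy as np
a=cv2.imread("pics/top0.png")[225:300,300:400]; b=cv2.imread("pics/scene0.png")[255:340,275:365]
a=cv2.resize(a,(800,600),interpolation=cv2.INTER_CUBIC);b=cv2.resize(b,None,fx=7,fy=7,interpolation=cv2.INTER_CUBIC)
cv2.imwrite("pics/topc.png",a);cv2.imwrite("pics/scenec.png",b)
E
```

```text
(no output)
```

View pics/topc.png

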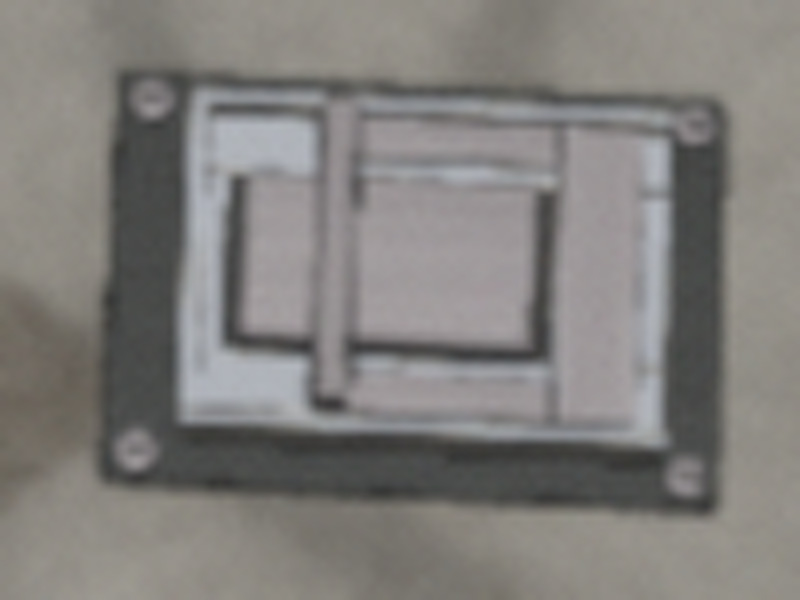

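View pics/scenec.png

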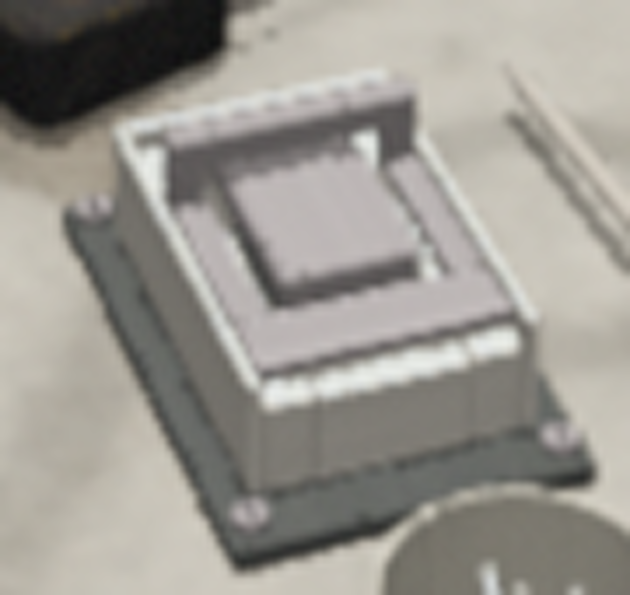

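The crops confirm it: a grey block with steel keeper and plunger. The bridge sits near crop column 340, towards the tape, and the lip towards the tub. Next I'll fit the pose from both views.

```bash
cat > h.py <<'E'
import numpy as np
from scipy.optimize import least_squares
from scipy.spatial.transform import Rotation as R
from station import bot
np.set_printoptions(precision=4,suppress=True)
def proj(P,T,f,c):
    q=(np.asarray(P)-T[:3,3])@T[:3,:3]; return f*q[:,:2]/q[:,2:]+np.array(c)
def cams():
    o={}
    for n in("scene","top"):
        c=bot.capture(n);o[n]=(np.array(c["pose"]),c["fx"],(c["cx"],c["cy"]))
    return o
def tri(obs):
    def res(p): return np.concatenate([proj([p],*cam)[0]-uv for cam,uv in obs])
    s=least_squares(res,[.55,.07,.03]); return s.x,np.abs(s.fun).max()
E
python3 - <<'E'
from h import *
C=cams()
t=lambda u,v:np.array([300+(u+.5)/8-.5,225+(v+.5)/8-.5]); s=lambda u,v:np.array([275+(u+.5)/7-.5,255+(v+.5)/7-.5])
O=[("top",t(125,72),(68,-46,8)),("top",t(725,102),(-68,-46,8)),("top",t(715,512),(-68,46,8)),("top",t(100,482),(68,46,8)),
("scene",s(240,560),(-68,46,8)),("scene",s(590,472),(-68,-46,8)),("scene",s(68,210),(68,46,8)),
("top",t(537,190),(-23,-18,46)),("top",t(532,350),(-23,18,46)),("scene",s(283,280),(-23,18,46)),("scene",s(418,250),(-23,-18,46))]
def res(p):
    r=R.from_euler("z",p[3])
    return np.concatenate([proj([r.apply(np.array(X)/1e3)+p[:3]],*C[n])[0]-uv for n,uv,X in O])
q=least_squares(res,[.55,.07,0,1.57]);print(q.x,np.degrees(q.x[3]));print(q.fun.reshape(-1,2))
f=R.from_euler("z",q.x[3])
def b(name,a,c):
    p,e=tri([(C["top"],a),(C["scene"],c)]);print(name,p,e,f.inv().apply(p-q.x[:3])*1e3)
b("pl-",t(537,190),s(418,250));b("pl+",t(532,350),s(283,280));b("br-",t(358,97),s(413,85));b("br+",t(348,405),s(165,140))
st=bot.state();r=R.from_quat(st["eef_rot"]);print(r.as_matrix())
E
```

```text
[ 0.5193  0.0567 -0.0027  1.5085] 86.42921892892369
[[-0.8352 -0.358 ]
 [ 0.3546  0.0469]
 [ 0.1964  0.3077]
 [-0.5183 -0.1017]
 [-1.2595 -0.2166]
 [ 1.4886 -0.565 ]
 [-1.0953 -0.2446]
 [ 0.2889 -0.5647]
 [ 0.1698  0.3438]
 [-0.234   0.8679]
 [ 0.9251  0.5243]]
pl- [0.5346 0.0332 0.0444] 0.06992667253064155 [-22.4119 -16.6815  47.0605]
pl+ [0.5004 0.0352 0.0447] 0.05293252641939716 [-22.5811  17.5349  47.3676]
br- [0.5512 0.0723 0.0615] 0.3632755965618344 [ 17.6033 -30.8272  64.1836]
br+ [0.4869 0.0755 0.0616] 0.020171147934263445 [16.7423 33.5721 64.2945]
[[-0.9418  0.3362 -0.0003]
 [ 0.3362  0.9418 -0.0008]
 [ 0.     -0.0008 -1.    ]]
```

```bash
cat >> h.py <<'E'
ORG=np.array([.5193,.0567,-.0027]); YAW=1.5085
def goal(bx,by,z):
    p=R.from_euler("z",YAW).apply([bx,by,0])+ORG; p[2]=z
    M=np.array([[np.cos(YAW),np.sin(YAW),0],[np.sin(YAW),-np.cos(YAW),0],[0,0,-1]])
    st=bot.state();r=R.from_quat(st["eef_rot"])
    return r.inv().apply(p-st["position"]),(r.inv()*R.from_matrix(M)).as_rotvec(),p,st
E
python3 -c "
from h import *
print(goal(.002,0,.165)[:3])"
```

```text
(array([-0.4695, -0.4198,  0.0594]), array([-0.0007,  0.0005,  1.2902]), array([0.5194, 0.0587, 0.165 ]))
```

Careful with the scale: shifts go in shares of 0.4 m and turns go in shares of pi/2 rad. That gives: -0.225 m / 0.4 = -0.5625, -0.2 m / 0.4 = -0.5, 0.65 rad / 1.5708 = 0.4138.

```bash
python3 -m crank '{"offsets":[[-0.1125,-0.1,0,0,0,0.0828],[-0.225,-0.2,0,0,0,0.1655],[-0.3375,-0.3,0,0,0,0.2483],[-0.45,-0.4,0,0,0,0.331],[-0.5625,-0.5,0,0,0,0.4138]]}' 0.0 20; python3 -c "
from h import *
print(goal(.002,0,.165)[:3])"
```

```text
t: 0.88
position: [0.3639, 0.3465, 0.2247]
eef_rot: [0.478, 0.878, 0.0, 0.0]
contact_force: [0.5, 0.1, -0.4]
finger_gap: 0.504
grip_force: 0.0
(array([-0.3262, -0.0257,  0.0596]), array([ 0.0006, -0.0004,  0.6362]), array([0.5194, 0.0587, 0.165 ]))
```

To row units: -0.3 m / 0.4 = -0.75, -0.24 m / 0.4 = -0.6, 0.636 rad / 1.5708 = 0.4049.

```bash
python3 -m crank '{"offsets":[[-0.15,-0.0125,0.025,0,0,0.0828],[-0.3,-0.025,0.05,0,0,0.1655],[-0.45,-0.0375,0.075,0,0,0.2483],[-0.6,-0.05,0.1125,0,0,0.331],[-0.75,-0.06,0.1488,0,0,0.4049]]}'; python3 -m crank '{"offsets":[[-0.065,0.04,0,0,0,0],[-0.065,0.04,0,0,0,0]]}';  python3 - <<'E'
from h import *
import cv2
g=goal(.002,0,.165);print(g[:3]);s=g[3]
c=bot.capture("wrist");cv2.imwrite("pics/w1.png",c["image"][:,:,::-1])
T=np.eye(4);T[:3,:3]=R.from_quat(s["eef_rot"]).as_matrix();T[:3,3]=s["position"];np.save("w1.npy",T@c["T_tool_cam"])
E
```

```text
t: 1.5
position: [0.5078, 0.0824, 0.1647]
eef_rot: [0.728, 0.685, 0.0, 0.0]
contact_force: [0.8, 1.1, 0.4]
finger_gap: 0.01
grip_force: 0.0
t: 1.75
position: [0.5223, 0.0541, 0.1649]
eef_rot: [0.729, 0.684, -0.0, 0.001]
contact_force: [-0.1, 1.3, -0.2]
finger_gap: 0.004
grip_force: 0.0
(array([ 0.0044, -0.0032, -0.0001]), array([ 0.0007,  0.0012, -0.0007]), array([0.5194, 0.0587, 0.165 ]))
```

View pics/w1.png

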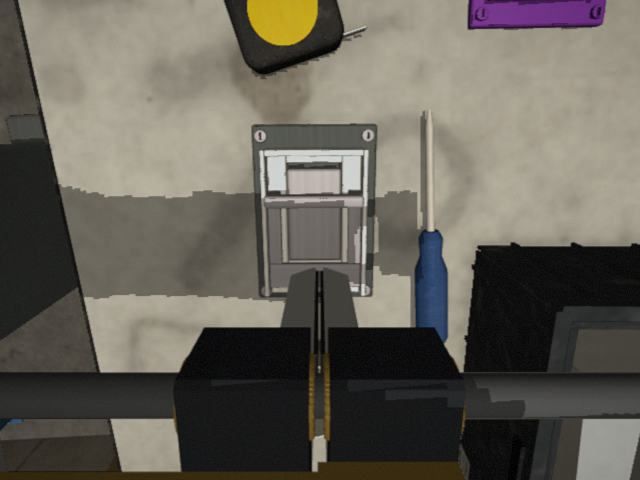

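The wrist view shows the block at (314,210), the bridge at row ~200, the tips near (320,270), and tape and screwdriver clear. I'll enlarge it.

```bash
python3 - <<'E'
import cv2,numpy as np
a=cv2.imread("pics/w1.png")[115:305,235:395]
cv2.imwrite("pics/w1c.png",cv2.resize(a,(480,570),interpolation=cv2.INTER_CUBIC))
from h import *
T=np.load("w1.npy");s=bot.state()
C=(T,423.897,(318.913,230.684))
f=R.from_euler("z",YAW)
for X in [(68,46,8),(68,-46,8),(-23,18,46),(-23,-18,46),(40,18,46),(17,32,61),(17,-32,61),(25,32,61)]:
    print(X,(proj([f.apply(np.array(X)/1e3)+ORG],*C)[0]-[235,115])*3+1)
p=s["position"]+[0,0,-.019];print("tip",(proj([p],*C)[0]-[235,115])*3+1)
E
```

```text
(68, 46, 8) [51.4562 24.288 ]
(68, -46, 8) [429.1408  24.2489]
(-23, 18, 46) [162.4186 428.7727]
(-23, -18, 46) [317.0227 428.769 ]
(40, 18, 46) [157.2328 156.7499]
(17, 32, 61) [ 88.5938 272.7005]
(17, -32, 61) [388.4174 272.6841]
(25, 32, 61) [ 87.3527 235.61  ]
tip [246.3103 499.0582]
```

View pics/w1c.png

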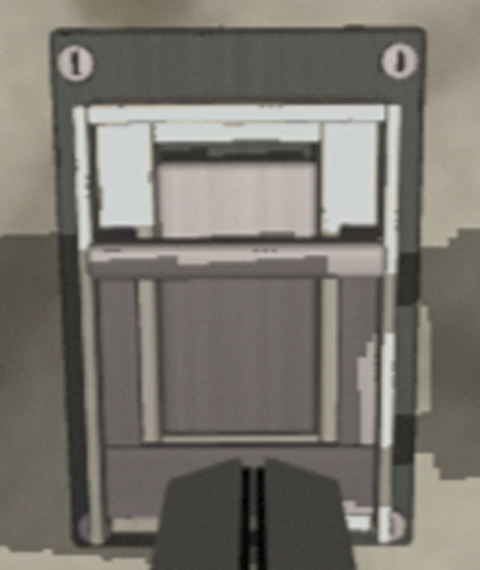

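To row units: 0.088 m / 0.4 = 0.22, 0.045 m / 0.4 = 0.1125.

```bash
python3 -m crank '{"offsets":[[0.0085,-0.008,0.1125,0,0,0],[0.0085,-0.008,0.22,0,0,0],[0.0085,-0.008,0.22,0,0,0],[0.0085,-0.008,0.22,0,0,0]]}'; python3 -c "
from h import *
print(goal(.001,0,.065)[:2])
for i in range(4): print(bot.state()['contact_force'])"
```

```text
t: 2.3
position: [0.5189, 0.0616, 0.0781]
eef_rot: [0.727, 0.687, 0.001, 0.0]
contact_force: [0.5, -0.7, 0.9]
finger_gap: 0.005
grip_force: 0.0
(array([-0.0038,  0.0007,  0.0131]), array([ 0.0011, -0.0006,  0.0057]))
[ 0.4789 -0.7439  0.8692]
[ 0.4789 -0.7439  0.8692]
[ 0.4789 -0.7439  0.8692]
[ 0.4789 -0.7439  0.8692]
```

To row units: 0.01 m / 0.4 = 0.025, -0.004 m / 0.4 = -0.01.

```bash
python3 -m crank '{"offsets":[[-0.01,0.0013,0.02,0,0,0],[-0.01,0.0013,0.025,0,0,0],[-0.01,0.0013,0.025,0,0,0],[-0.01,0.0013,0.025,0,0,0]]}'; python3 -c "
from h import *
print(goal(.001,0,.065)[:2])"
```

```text
t: 2.8
position: [0.5189, 0.0565, 0.0672]
eef_rot: [0.727, 0.686, 0.0, 0.0]
contact_force: [0.2, 0.6, 0.7]
finger_gap: 0.006
grip_force: 0.0
(array([0.0012, 0.0004, 0.0022]), array([ 0.0005, -0.0002,  0.0042]))
```

To row units: 0.006 m / 0.4 = 0.015, 0.003 m / 0.4 = 0.0075.

```bash
python3 -m crank '{"offsets":[[0,0,0.0075,0,0,0],[0,0,0.015,0,0,0],[0,0,0.015,0,0,0]]}';python3 -m crank '{"offsets":[[0,0,0.0075,0,0,0],[0,0,0.01,0,0,0],[0,0,0.01,0,0,0]]}'
```

```text
t: 3.18
position: [0.519, 0.0566, 0.061]
eef_rot: [0.727, 0.686, 0.0, 0.0]
contact_force: [-0.0, -0.3, 4.0]
finger_gap: 0.006
grip_force: 1.9
t: 3.55
position: [0.519, 0.0566, 0.057]
eef_rot: [0.727, 0.686, 0.0, 0.0]
contact_force: [0.5, 0.8, 5.1]
finger_gap: 0.005
grip_force: 2.6
```

To row units: 0.005 m / 0.4 = 0.0125, 0.003 m / 0.4 = 0.0075.

```bash
python3 -m crank '{"offsets":[[0,0,0.0075,0,0,0],[0,0,0.0125,0,0,0],[0,0,0.0125,0,0,0]]}' | grep -E 'pos|contact';python3 -m crank '{"offsets":[[0,0,0.0013,0,0,0],[0,0,0.0013,0,0,0]]}'| grep -E 'pos|contact';python3 -m crank '{"offsets":[[0,0,0.0013,0,0,0],[0,0,0.0013,0,0,0]]}'| grep -E 'pos|contact'
```

```text
position: [0.519, 0.0566, 0.0522]
contact_force: [0.2, -0.2, 6.5]
position: [0.519, 0.0566, 0.0518]
contact_force: [-0.6, 0.4, 7.8]
position: [0.519, 0.0566, 0.0513]
contact_force: [0.2, -0.5, 7.0]
```

To row units: 0.0005 m / 0.4 = 0.0013.

```bash
python3 -m crank '{"offsets":[[0,0,0.0013,0,0,0],[0,0,0.0013,0,0,0]]}'| grep -E 'pos|contact';python3 -m crank '{"offsets":[[0,0,0.0013,0,0,0],[0,0,0.0013,0,0,0]]}'| grep -E 'pos|contact'
```

```text
position: [0.519, 0.0565, 0.0508]
contact_force: [0.5, -0.8, 8.2]
position: [0.519, 0.0566, 0.0503]
contact_force: [0.2, -0.4, 7.7]
```

To row units: 0.0005 m / 0.4 = 0.0013.

```bash
python3 -m crank '{"offsets":[[0,0,0.0013,0,0,0],[0,0,0.0013,0,0,0]]}'| grep -E 'pos|contact';python3 -m crank '{"offsets":[[0,0,0.0013,0,0,0],[0,0,0.0013,0,0,0]]}'| grep -E 'pos|contact'
```

```text
position: [0.5191, 0.0566, 0.0499]
contact_force: [0.3, 1.0, 8.1]
position: [0.519, 0.0565, 0.0493]
contact_force: [0.3, 0.4, 8.2]
```

To row units: 0.0005 m / 0.4 = 0.0013.

```bash
python3 -m crank '{"offsets":[[0,0,0.0013,0,0,0],[0,0,0.0013,0,0,0]]}'| grep -E 'pos|contact';python3 -m crank '{"offsets":[[0,0,0.0013,0,0,0],[0,0,0.0013,0,0,0]]}'| grep -E 'pos|contact'
```

```text
position: [0.519, 0.0565, 0.0489]
contact_force: [-0.4, 0.8, 8.0]
position: [0.519, 0.0566, 0.0484]
contact_force: [0.4, -0.1, 8.0]
```

To row units: 0.0005 m / 0.4 = 0.0013.

```bash
python3 -m crank '{"offsets":[[0,0,0.0013,0,0,0],[0,0,0.0013,0,0,0]]}'| grep -E 'pos|contact';python3 -m crank '{"offsets":[[0,0,0.0013,0,0,0],[0,0,0.0013,0,0,0]]}'| grep -E 'pos|contact'
```

```text
position: [0.519, 0.0565, 0.048]
contact_force: [0.0, -0.1, 9.7]
position: [0.519, 0.0565, 0.0477]
contact_force: [-0.9, 0.7, 12.1]
```

```bash
for i in 1 2 3 4; do python3 -m crank '{"offsets":[[0,0,0,0,0,0]]}'| grep -E 'pos|contact'; done
```

```text
position: [0.519, 0.0566, 0.0477]
contact_force: [-0.5, -0.2, 12.2]
position: [0.5191, 0.0566, 0.0477]
contact_force: [-0.4, 0.3, 11.6]
position: [0.5191, 0.0565, 0.0478]
contact_force: [-0.7, 0.4, 11.0]
position: [0.5191, 0.0566, 0.0477]
contact_force: [-1.0, 0.2, 12.3]
```

To row units: 0.005 m / 0.4 = 0.0125, 0.004 m / 0.4 = 0.01.

```bash
python3 -m crank '{"offsets":[[0.005,0,0,0,0,0],[0.01,0,0,0,0,0],[0.0125,0,0,0,0,0],[0.0125,0,0,0,0,0]]}'| grep -E 'pos|contact';for i in 1 2; do python3 -m crank '{"offsets":[[0.0038,0,0,0,0,0],[0.005,0,0,0,0,0]]}'| grep -E 'pos|contact'; done
```

```text
position: [0.5191, 0.0572, 0.0477]
contact_force: [-1.7, -7.7, 12.0]
position: [0.5195, 0.0591, 0.0477]
contact_force: [-1.4, -8.2, 12.2]
position: [0.5198, 0.0611, 0.0477]
contact_force: [-1.0, -8.6, 11.4]
```

To row units: 0.002 m / 0.4 = 0.005, 0.0015 m / 0.4 = 0.0038.

```bash
for i in 1 2 3; do python3 -m crank '{"offsets":[[0.0038,0,0,0,0,0],[0.005,0,0,0,0,0]]}'| grep -E 'pos|contact'; done
```

```text
position: [0.5201, 0.0632, 0.0478]
contact_force: [-0.1, -7.8, 10.6]
position: [0.5202, 0.0644, 0.0478]
contact_force: [-0.3, -9.7, 11.3]
position: [0.5203, 0.0665, 0.0477]
contact_force: [-0.5, -9.6, 11.2]
```

To row units: 0.003 m / 0.4 = 0.0075, 0.0002 m / 0.4 = 0.0005.

```bash
python3 -m crank '{"offsets":[[0.005,0,0.0005,0,0,0],[0.0075,0,0.0005,0,0,0],[0.0075,0,0.0005,0,0,0]]}'| grep -E 'pos|contact'; for i in 1 2 ; do python3 -m crank '{"offsets":[[0.005,0,0,0,0,0],[0.0075,0,0,0,0,0],[0.0075,0,0,0,0,0]]}'| grep -E 'pos|contact'; done
```

```text
position: [0.5205, 0.0694, 0.0476]
contact_force: [-0.5, -9.5, 11.6]
position: [0.5207, 0.0724, 0.0476]
contact_force: [-0.5, -9.8, 12.8]
position: [0.5209, 0.0754, 0.0476]
contact_force: [-1.3, -9.7, 12.1]
```

To row units: 0.003 m / 0.4 = 0.0075, 0.002 m / 0.4 = 0.005.

```bash
python3 -m crank '{"offsets":[[0.005,0,0,0,0,0],[0.0075,0,0,0,0,0],[0.0075,0,0,0,0,0]]}'| grep -E 'pos|contact'; for i in 1 2 ; do python3 -m crank '{"offsets":[[0.0025,0,0,0,0,0],[0.0038,0,0,0,0,0],[0.0038,0,0,0,0,0]]}'| grep -E 'pos|contact'; done
```

```text
position: [0.5211, 0.0785, 0.0476]
contact_force: [-0.8, -9.1, 12.1]
position: [0.5212, 0.0799, 0.0476]
contact_force: [-0.7, -9.6, 13.4]
position: [0.5212, 0.0813, 0.0476]
contact_force: [-0.5, -9.2, 11.6]
```

To row units: 0.001 m / 0.4 = 0.0025.

```bash
for i in 1 2 3; do python3 -m crank '{"offsets":[[0.0025,0,0,0,0,0],[0.0025,0,0,0,0,0]]}'| grep -E 'pos|contact'; done
```

```text
position: [0.5213, 0.0824, 0.0476]
contact_force: [-0.9, -10.5, 12.8]
position: [0.5214, 0.0834, 0.0476]
contact_force: [-0.4, -9.7, 10.7]
position: [0.5214, 0.0841, 0.0476]
contact_force: [-0.5, -10.3, 11.6]
```

To row units: 0.001 m / 0.4 = 0.0025.

```bash
for i in 1 2 3; do python3 -m crank '{"offsets":[[0.0025,0,0,0,0,0],[0.0025,0,0,0,0,0]]}'| grep -E 'pos|contact'; done
```

```text
position: [0.5214, 0.0841, 0.0476]
contact_force: [-1.5, -12.1, 13.3]
position: [0.5214, 0.0842, 0.0476]
contact_force: [-1.1, -13.8, 12.9]
position: [0.5214, 0.0842, 0.0476]
contact_force: [-2.1, -15.2, 12.7]
```

To row units: -0.01 m / 0.4 = -0.025, -0.009 m / 0.4 = -0.0225.

```bash
python3 -m crank '{"offsets":[[-0.0075,0,0,0,0,0],[-0.015,0,0,0,0,0],[-0.0225,0,0,0,0,0],[-0.025,0,0,0,0,0]]}'| grep -E 'pos|contact'; python3 -m crank '{"offsets":[[0,0,-0.005,0,0,0],[0,0,-0.01,0,0,0],[0,0,-0.015,0,0,0],[0,0,-0.02,0,0,0],[0,0,-0.025,0,0,0]]}'| grep -E 'pos|contact'
```

```text
position: [0.5214, 0.0837, 0.0477]
contact_force: [0.2, 4.5, 11.3]
position: [0.5197, 0.0826, 0.0566]
contact_force: [0.6, 0.8, 0.2]
```

To row units: -0.12 m / 0.4 = -0.3, -0.07 m / 0.4 = -0.175.

```bash
python3 -m crank '{"offsets":[[-0.005,0,-0.025,0,0,0],[-0.005,0,-0.075,0,0,0],[-0.005,0,-0.175,0,0,0],[-0.005,0,-0.3,0,0,0],[-0.005,0,-0.3,0,0,0]]}'| grep -E 'pos|contact'; python3 -m crank '{"offsets":[[-0.125,0,0,0,0,0],[-0.15,0,0,0,0,0],[-0.15,0,0,0,0,0]]}'| grep -E 'pos|contact'
python3 - <<'E'
from h import *
import cv2
w=bot.capture("wrist")["image"][:,:,::-1];s=bot.capture("scene")["image"][:,:,::-1]
a=cv2.resize(w[60:300,200:420],(400,436),interpolation=cv2.INTER_CUBIC);b=cv2.resize(s[235:345,270:370],(396,436),interpolation=cv2.INTER_CUBIC)
cv2.imwrite("pics/end.png",np.hstack([a,b]))
E
```

```text
position: [0.5222, 0.0802, 0.1802]
contact_force: [-0.1, -0.1, 0.1]
position: [0.5158, 0.0199, 0.1762]
contact_force: [-0.2, -0.1, -0.3]
```

View pics/end.png

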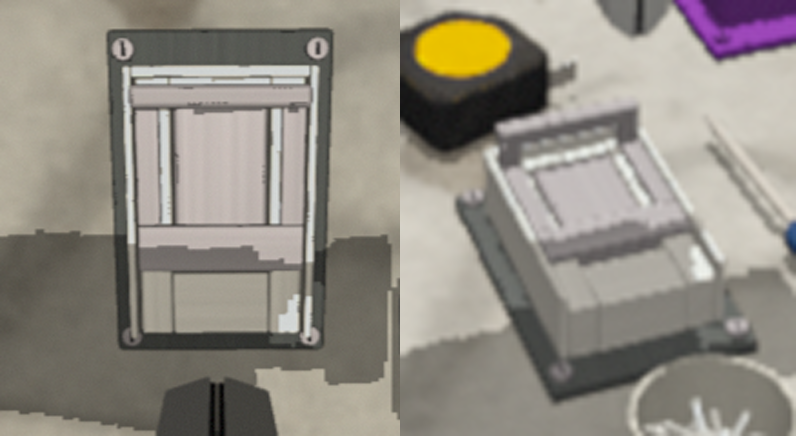

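The keeper is fully across, with the bridge at (220,97) at the +x end. The lip at (220,245) covers the plunger end, the plunger is held down, and the neighbours haven't moved. I'm handing it in.

```bash
python3 -c "
from station import bot
print(bot.state()['t'],bot.close_job())"
```

```text
the job is handed in; nothing more can be done
14.65 None
```

The clamp block is parked and the job is handed in at 14.65 s: the plunger bottomed at about 12 N, and the keeper went to its end stop with about 15 N sideways on the tool. The final pictures show the keeper alone trapping the plunger, with no sign that the tub, tape measure or screwdriver moved.

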